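# Set the bench length stop to the carton and clamp it

## Task

The carton in the lane of the length-stop rail, standing against the wooden end block, needs the sliding stop set to its length. Turn the T-bar clamp knob on the stop fully loose, slide the stop along the rail until its plate just touches the carton, and turn the knob firmly tight again so that the stop is locked there. Do not ram or shift the carton, and leave the other cartons and everything else on the bench where they are.

Things in the scene. Friction and masses are not known exactly. Their poses are not given: they have to be found in the camera images.
- jig: length-stop rail on the bench: aluminium bar, wooden end block. Origin: bench height, foot of the block's working face; x runs along the rail away from it, y from the carton lane to the rail, z up. Block: x -30 to 0, y -56 to 89, 65 mm high. Rail: x -30 to 400, y 51 to 79, 35 mm high; cap at its far end 50 mm high. The carton stands on the bench in the lane (centre y = -10), end at the block.
- stop: sliding stop: steel plate across the lane (8 mm thick, y -55 to 88, top 70 mm above the bench) on a grey saddle over the rail. Origin: bench height, in the plate's face that looks at the carton; axes as the jig's: plate x 0 to 8, saddle x 8 to 74, y 42 to 88, top 56 mm. It slides along the jig's x, face 85 to 300 mm from the block. Free, it takes about 3 N to push; clamped, it is held fast.
- clamp_knob (a joint): the black T-bar clamp knob on top of the saddle. Value in rad, growing clockwise seen from above: 0 = fully free (its bar lies along the rail), 1.45 = fully tight, the end stop (bar nearly across the rail). The clamp begins to bite at about 0.6. Turning takes about 0.2 to 0.3 N m, and the knob stays where it is left.
- knob_grip (a point): centre of the T-bar of the clamp knob, on its vertical axis, 92 mm above the bench; it lies 45 mm along x and 65 mm along y from the stop's origin. The bar is 78 mm long (the point's x axis, which turns with the knob), 20 mm wide and 30 mm high; below it there is a thin neck (18 mm across, 22 mm high).
- carton_a: closed cardboard carton 165 x 90 x 60 mm (x, y, z). Origin: foot of one end face (bench height, middle of the width); x runs along the length. One of the three cartons, which differ only in length, stands in the lane with this end at the block; the two others wait elsewhere on the bench.
- carton_a_far (a point): middle of the far end face of the 165 mm carton, 30 mm above its underside; in the lane this is the face that the stop must meet
- carton_b: closed cardboard carton 130 x 90 x 60 mm (x, y, z). Origin: foot of one end face (bench height, middle of the width); x runs along the length. One of the three cartons, which differ only in length, stands in the lane with this end at the block; the two others wait elsewhere on the bench.
- carton_b_far (a point): middle of the far end face of the 130 mm carton, 30 mm above its underside; in the lane this is the face that the stop must meet
- carton_c: closed cardboard carton 100 x 90 x 60 mm (x, y, z). Origin: foot of one end face (bench height, middle of the width); x runs along the length. One of the three cartons, which differ only in length, stands in the lane with this end at the block; the two others wait elsewhere on the bench.
- carton_c_far (a point): middle of the far end face of the 100 mm carton, 30 mm above its underside; in the lane this is the face that the stop must meet
- bowl: white ceramic bowl, 120 mm wide, 65 mm high; a bystander, origin at the centre of its underside
- mug: blue mug, 80 mm wide, 95 mm high; a bystander, origin at the centre of its underside
- tape_roll: roll of brown packing tape lying flat, 96 mm wide, 48 mm high; a bystander, origin at the centre of its underside
- scanner: grey hand-held scanner, 110 x 55 x 51 mm; a bystander, origin at the centre of its underside
- tape_dispenser: bench tape dispenser, 190 x 70 mm, about 97 mm high; a bystander, origin at the centre of its underside
- marker: white marker pen, 130 mm long, 16 mm thick; a bystander, origin at the centre of its underside

How it is judged:
On the way, in this order (a step that is already met when the one before it is completed fails the run):
1. the clamp knob is loosened (below 0.5 rad) (value of joint clamp_knob below 0.5 rad), for 0.1 s.
2. the stop's plate is brought up to the carton in the lane (gap under 3 mm) (((x of carton_a in the frame of jig between -0.004 and 0.005 m and y of carton_a in the frame of jig between -0.03 and 0.01 m and angle between carton_a's own z axis and vertical below 0.05 rad and x of carton_a_far in the frame of stop between -0.003 and 0.003 m) or (x of carton_b in the frame of jig between -0.004 and 0.005 m and y of carton_b in the frame of jig between -0.03 and 0.01 m and angle between carton_b's own z axis and vertical below 0.05 rad and x of carton_b_far in the frame of stop between -0.003 and 0.003 m) or (x of carton_c in the frame of jig between -0.004 and 0.005 m and y of carton_c in the frame of jig between -0.03 and 0.01 m and angle between carton_c's own z axis and vertical below 0.05 rad and x of carton_c_far in the frame of stop between -0.003 and 0.003 m))), for 0.2 s.
At the end, for the whole second after the job is handed in: The carton in the lane still stands upright against the end block (within 5 mm) and in line with the lane (20 mm either way), the stop's plate is within 3 mm of its far end face, the knob is tight (above 1.15 rad) and the stop is at rest (((x of carton_a in the frame of jig between -0.004 and 0.005 m and y of carton_a in the frame of jig between -0.03 and 0.01 m and angle between carton_a's own z axis and vertical below 0.05 rad and x of carton_a_far in the frame of stop between -0.003 and 0.003 m) or (x of carton_b in the frame of jig between -0.004 and 0.005 m and y of carton_b in the frame of jig between -0.03 and 0.01 m and angle between carton_b's own z axis and vertical below 0.05 rad and x of carton_b_far in the frame of stop between -0.003 and 0.003 m) or (x of carton_c in the frame of jig between -0.004 and 0.005 m and y of carton_c in the frame of jig between -0.03 and 0.01 m and angle between carton_c's own z axis and vertical below 0.05 rad and x of carton_c_far in the frame of stop between -0.003 and 0.003 m)) and value of joint clamp_knob above 1.15 rad and linear speed of stop below 0.005 m/s); the robot touches nothing.
It fails at once if the stop rammed the carton (over 60 N) (contact force between stop and carton_a above 60 N or contact force between stop and carton_b above 60 N or contact force between stop and carton_c above 60 N).
It fails at once if a carton was moved by more than 15 mm (distance of any of carton_a, carton_b, carton_c from where it was at the start of the episode above 0.015 m).
It fails at once if another thing on the bench was moved by more than 30 mm (distance of any of bowl, mug, tape_roll, scanner, tape_dispenser, marker from where it was at the start of the episode above 0.03 m).
It also fails if it takes over 42 s, if anything falls off the work surface, if the arm or the gripper's body presses on something with over 40 N, if the wrist force passes 120 N, or if a joint passes its speed limit or range.

## Robot

A 6-joint arm with a two-finger parallel gripper is mounted at the origin on the work surface. World frame = base frame: x ahead of the robot, y to its left, z up, the work surface at z = 0. Lengths are in m, angles in rad, forces in N, time in s.
With the tool pointing down it reaches from about 0.2 to 0.875 m from the base axis. Payload 3.4 kg.
Tool frame: the origin (TCP) lies at the very end of the fingers, on their centre line; the grasp point (between the pads) lies 19 mm behind it; z points along the fingers, y is the direction in which the jaws open and shut (so a half turn about z gives the same grasp; the last joint's range is limited). The gripper opens to 94 mm and grips with 3 to 60 N. Pads are 16 mm wide; open, the fingers measure 119 mm over their backs; the gripper's body (75 mm by 177 mm) begins 78 mm behind the grasp point.
Start: joints at [-1.342, 0.276, 1.505, -0, 1.361, -0.121], TCP at [0.197, -0.54, 0.205] pointing down, gripper open.
Joint ranges: [-2.89, 2.89], [-0.75, 2.08], [0.22, 2.7], [-1.18, 4.32], [0.11, 2.71], [-2.7, 2.7]. Speed limits (rad/s): [2.57, 2.57, 3.14, 3.14, 3.14, 3.14].

## Interface

Orientations are given as a 3x3 rotation matrix whose columns are the frame's x, y, z axes.
In Python, from rig import robot, optics, finish_job gives the robot as it stands.
- The arm moves only by the shell command python3 -m pendant 'ROWS'. ROWS is JSON, a list of rows, each a list of 3 entries, a list of its own where there are three numbers: the turn, a rotation vector about the tool's x, y, z in degrees, then the shift along the tool's x, y, z in mm, then the closure in counts, from 0 (fully open) to 255 (shut). A call has 1 to 8 rows; each row is the pose to reach, as a shift and turn from the pose measured when the call began, along the tool's axes at that moment; what a row does not reach only later rows make up. A row lasts 1/10 s, in which the tool goes at most 50 mm and 8.59 degrees, less where a joint would pass 70% of its speed; a pose out of reach is approached as far as the arm can. A call with a gripper value outside its range is refused whole. The fingers move at their own pace and stop on an object; the grip force is fixed at half the most. Time passes only in rows, so rows that repeat a pose let the fingers close. It gives the time, the measured TCP pose, the force and the opening at its end, in the units of the state.
- robot.read_state(): the state, without advancing time (a new reading comes with each control period).
- optics.capture(name): name is "scene" or "top" or "wrist"; returns a dict with "pixels" (384x512x3 uint8, red, green, blue), "camera_matrix" (3x3 intrinsics, pixels), "xyz" and "attitude" of the camera in the world; the wrist camera has in their place "mount" (4x4, takes a point from camera to tool coordinates, whose origin is the TCP and whose axes are the flange's). Camera axes: x right, y down, z forward; pixel columns grow to the right and rows downward; lengths in m; the calibration is good to about 2 mm. The wrist camera is an equidistant fisheye: a pixel r from the principal point sees the ray r / f radians off the axis. A picture is of the moment at which its call begins: read the wrist's pose just before it. There is no depth.
- finish_job(): hands the job in, once; it reports no verdict.
The state is a dict: "clock": time; "joints": joint angles; "dq": joint speeds; "joint_efforts": joint torques, N m; "tool_pos": TCP position; "ee_rot": TCP orientation; "force": force on the tool from outside, world axes, zero at the start; "wrist_torque": the same for the moment, N m; "finger_gap": opening from 0.0 (shut) to 1.0 (fully open).
Only numpy, scipy, OpenCV 4.12 (cv2) and the standard library are available. Lean on these libraries where they do the work, as an engineer would, in place of code of your own. Each camera call takes 0.05 s, during which the arm holds its last target. There are 200 camera calls.

## Working session

There is one attempt and no reset: what is moved stays moved. The work goes in short steps, Python scripts to look and compute and a shell command to move; the robot and the scene stay as the last step left them, time stands still between calls to the robot, and variables do not carry over. Pictures are saved under pics/ and viewed, on a budget of 10 in all, crops included, one or two more only if the job needs it, and the job is handed in when it is done.

```bash
mkdir -p pics; ls; python3 - <<'E'
from rig import robot, optics
import cv2, json, numpy as np
s=robot.read_state(); print({k:np.round(v,3).tolist() for k,v in s.items()})
for n in ("scene","top"):
    c=optics.capture(n); cv2.imwrite(f"pics/{n}0.png",c["pixels"][:,:,::-1])
    np.savez(f"{n}0.npz",**c)
    print(n,{k:np.round(v,4).tolist() for k,v in c.items() if k!="pixels"})
E
```

```text
pics
{'clock': 0.0, 'joints': [-1.342, 0.277, 1.506, -0.0, 1.361, -0.121], 'dq': [0.001, -0.0, -0.0, 0.001, 0.002, -0.003], 'joint_efforts': [0.0, -40.459, -23.723, 0.07, 0.034, -0.0], 'tool_pos': [0.197, -0.54, 0.205], 'ee_rot': [[0.939, 0.343, -0.0], [0.343, -0.939, 0.002], [0.0, -0.002, -1.0]], 'force': [0.78, -0.825, -0.524], 'wrist_torque': [0.058, -0.005, 0.012], 'finger_gap': 1.004}
scene {'camera_matrix': [[424.5351, 0.0, 256.1289], [0.0, 424.5351, 186.982], [0.0, 0.0, 1.0]], 'xyz': [1.1084, 0.4661, 1.1429], 'attitude': [[-0.6761, 0.6042, -0.4218], [0.7367, 0.5647, -0.3719], [0.0135, -0.5622, -0.8269]]}
top {'camera_matrix': [[492.9995, 0.0, 253.8882], [0.0, 492.9995, 193.9194], [0.0, 0.0, 1.0]], 'xyz': [0.2356, -0.0077, 1.8012], 'attitude': [[0.0242, -0.9799, 0.1979], [-0.9997, -0.0242, 0.0021], [0.0027, -0.1979, -0.9802]]}
```

View pics/top0.png

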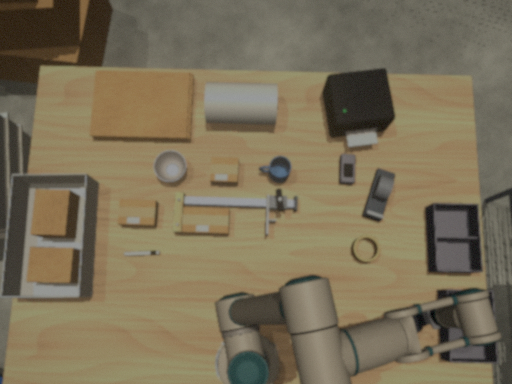

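View pics/scene0.png

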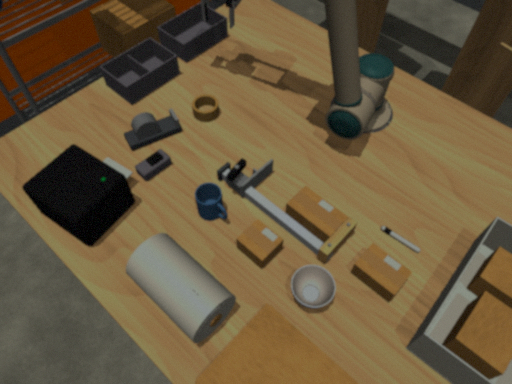

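The top view shows the block at (178,213), the lane carton from about (182,221) to (230,221), the plate at about x=267, the knob at (280,200), the cap at (297,203) and the mug at (280,168). I'll enlarge both views for the measurement.

```bash
python3 - <<'E'
import cv2,numpy as np
a=cv2.imread("pics/top0.png")[180:245,165:305]; b=cv2.imread("pics/scene0.png")[145:265,205:365]
a=cv2.resize(a,None,fx=5,fy=5,interpolation=cv2.INTER_CUBIC); b=cv2.resize(b,None,fx=4.375,fy=4.375,interpolation=cv2.INTER_CUBIC)
b=cv2.resize(b,(346,259)) if 0 else b
cv2.imwrite("pics/topc.png",a); cv2.imwrite("pics/scenec.png",b); print(a.shape,b.shape)
E
```

```text
(325, 700, 3) (525, 700, 3)
```

View pics/topc.png

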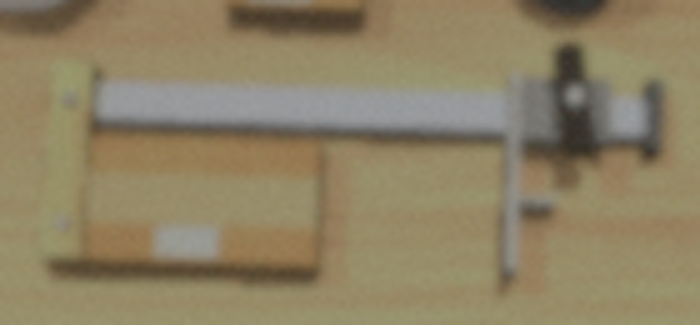

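View pics/scenec.png

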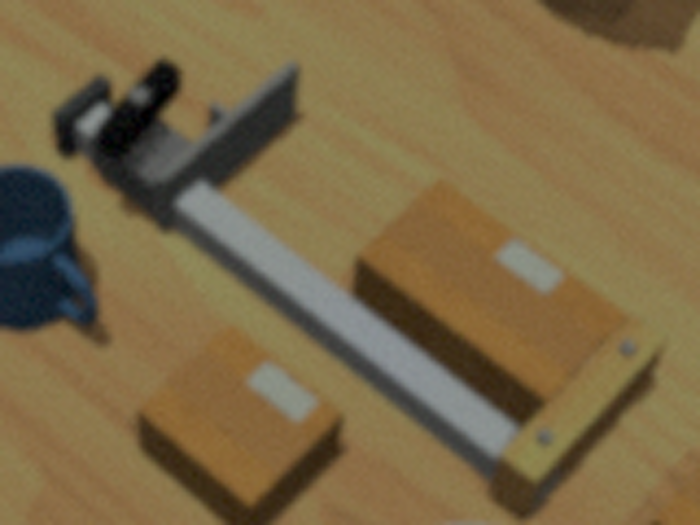

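Top crop: block face from about (94,65) to (82,262), rail edges at y≈80/125 on the left and 92/135 on the right, plate face from (508,75) to (503,275), knob centre (573,98) with bar ends (568,47) and (585,155). So the knob is tight, and the lane carton's far end is at x≈320.

```bash
cat > h.py <<'E'
import numpy as np
def ray(c,uv,z):
    K,R,o=c["camera_matrix"],c["attitude"],c["xyz"]
    d=R@np.linalg.solve(K,[uv[0],uv[1],1]); return o+d*(z-o[2])/d[2]
def proj(c,p):
    q=c["camera_matrix"]@(c["attitude"].T@(np.asarray(p)-c["xyz"])); return q[:2]/q[2]
E
python3 - <<'E'
import numpy as np
from h import *
t=np.load("top0.npz"); s=np.load("scene0.npz")
T=lambda x,y,z: ray(t,((x+.5)/5-.5+165,(y+.5)/5-.5+180),z)
S=lambda x,y,z: ray(s,((x+.5)/4.375-.5+205,(y+.5)/4.375-.5+145),z)
for n,a in dict(blkR=(95,62,.065),blkL=(82,262,.065),railUL=(100,80,.035),railUR=(505,92,.035),railLL=(95,125,.035),railLR=(505,135,.035),plU=(508,75,.07),plL=(503,275,.07),knob=(573,98,.107),kU=(568,47,.107),kL=(585,155,.107),carFarU=(322,145,.06),carFarL=(318,262,.06),carN=(83,262,.06)).items(): print(n,T(*a).round(4))
print("scene")
for n,a in dict(knob=(142,97,.107),plEnd=(296,65,.07),carFarRail=(358,262,.06),carFarLane=(440,182,.06),blkNear=(512,455,.065),railFaceU=(208,182,.035)).items(): print(n,S(*a).round(4))
E
```

```text
blkR [0.5869 0.2487 0.065 ]
blkL [0.4424 0.2503 0.065 ]
railUL [0.5796 0.2488 0.035 ]
railUR [ 0.578 -0.047  0.035]
railLL [0.5462 0.2507 0.035 ]
railLR [ 0.5462 -0.0477  0.035 ]
plU [ 0.5837 -0.0482  0.07  ]
plL [ 0.4399 -0.0474  0.07  ]
knob [ 0.561  -0.0931  0.107 ]
kU [ 0.5974 -0.0891  0.107 ]
kL [ 0.5208 -0.102   0.107 ]
carFarU [0.5313 0.0838 0.06  ]
carFarL [0.4471 0.0838 0.06  ]
carN [0.443  0.2504 0.06  ]
scene
knob [ 0.5649 -0.0926  0.107 ]
plEnd [ 0.4475 -0.0507  0.07  ]
carFarRail [0.5408 0.0886 0.06  ]
carFarLane [0.4503 0.088  0.06  ]
blkNear [0.5871 0.2565 0.065 ]
railFaceU [ 0.5497 -0.0433  0.035 ]
```

Both views agree to within about 5 mm. Jig x is close to world −y and the block face is at y≈0.250. The plate face is at y≈−0.048, the carton's far face at y≈0.085 (so it is the 165 mm carton), and the knob at (0.562,−0.093) is tight. I'll write a helper that gives shifts in tool axes, then move above the knob.

```bash
cat >> h.py <<'E'
def go(p,yaw_y,st=None):
    """print turn (deg) and shift (mm) in tool axes to TCP p, pointing down, tool y at heading yaw_y deg"""
    from scipy.spatial.transform import Rotation as Ro
    if st is None:
        from rig import robot; st=robot.read_state()
    R=np.array(st["ee_rot"]); a=np.radians(yaw_y); y=np.array([np.cos(a),np.sin(a),0]); z=np.array([0,0,-1.])
    G=np.c_[np.cross(y,z),y,z]
    print("t",round(float(st["clock"]),2),"turn",Ro.from_matrix(R.T@G).as_rotvec(degrees=True).round(2),"shift",(R.T@(np.array(p)-st["tool_pos"])*1000).round(1),
     "| pos",np.round(st["tool_pos"],4),"yaw",np.degrees(np.arctan2(R[1,1],R[0,1])).round(2),"F",np.round(st["force"],1),"T",np.round(st["wrist_torque"],2),"gap",np.round(st["finger_gap"],3),"q6",np.round(st["joints"][5],2))
E
python3 -c "
from h import *
go([.545,-.0935,.21],-83)"
```

```text
t 0.1 turn [-0.09 -0.   13.04] shift [ 479.9 -299.9   -4.7] | pos [ 0.1969 -0.5397  0.2047] yaw -69.96 F [ 0.8 -0.3 -0.1] T [-0.05 -0.02  0.03] gap 0.997 q6 -0.12
```

```bash
python3 -m pendant '[[[0,0,13],[480,-300,-5],0],[[0,0,13],[480,-300,-5],0],[[0,0,13],[480,-300,-5],0],[[0,0,13],[480,-300,-5],0],[[0,0,13],[480,-300,-5],0],[[0,0,13],[480,-300,-5],0],[[0,0,13],[480,-300,-5],0],[[0,0,13],[480,-300,-5],0]]'; python3 -c "
from h import *
go([.545,-.0935,.21],-83)"
```

```text
clock: 0.9
tool_pos: [0.4433, -0.223, 0.2087]
ee_rot: [[0.992, 0.122, -0.001], [0.122, -0.992, 0.002], [-0.0, -0.002, -1.0]]
force: [0.5, -0.7, -0.5]
finger_gap: 1.0
t 0.9 turn [-0.1   0.02  0.03] shift [ 116.8 -116.1   -1.1] | pos [ 0.4433 -0.223   0.2087] yaw -82.97 F [ 0.5 -0.7 -0.5] T [ 0.03 -0.03 -0.05] gap 1.0 q6 0.84
```

```bash
python3 -m pendant '[[[0,0,0],[117,-116,-1],0],[[0,0,0],[117,-116,-1],0],[[0,0,0],[117,-116,-1],0],[[0,0,0],[117,-116,-1],0],[[0,0,0],[117,-116,-1],0],[[0,0,0],[117,-116,-1],0],[[0,0,0],[117,-116,-1],0]]'; python3 - <<'E'
from h import *
from rig import robot,optics
import cv2
go([.545,-.0935,.21],-83)
s=robot.read_state(); c=optics.capture("wrist")
np.savez("wrist1.npz",pos=s["tool_pos"],R=s["ee_rot"],**c)
print(c["camera_matrix"],np.round(c["mount"],4))
cv2.imwrite("pics/wrist1.png",cv2.resize(c["pixels"][:,:,::-1],(768,576)))
E
```

```text
clock: 1.6
tool_pos: [0.5441, -0.095, 0.2097]
ee_rot: [[0.993, 0.121, -0.002], [0.121, -0.993, 0.001], [-0.002, -0.001, -1.0]]
force: [0.5, 0.2, 0.4]
finger_gap: 0.998
t 1.6 turn [-0.07  0.09 -0.07] shift [ 1.1 -1.4 -0.3] | pos [ 0.5441 -0.095   0.2097] yaw -83.07 F [0.5 0.2 0.4] T [ 0.04  0.1  -0.03] gap 0.998 q6 1.15
[[297.31863964   0.         258.7165588 ]
 [  0.         297.31863964 195.75375958]
 [  0.           0.           1.        ]] [[ 5.000e-04 -9.692e-01 -2.464e-01  7.040e-02]
 [ 1.000e+00  8.000e-04 -9.000e-04 -3.000e-04]
 [ 1.100e-03 -2.464e-01  9.692e-01 -1.791e-01]
 [ 0.000e+00  0.000e+00  0.000e+00  1.000e+00]]
```

View pics/wrist1.png

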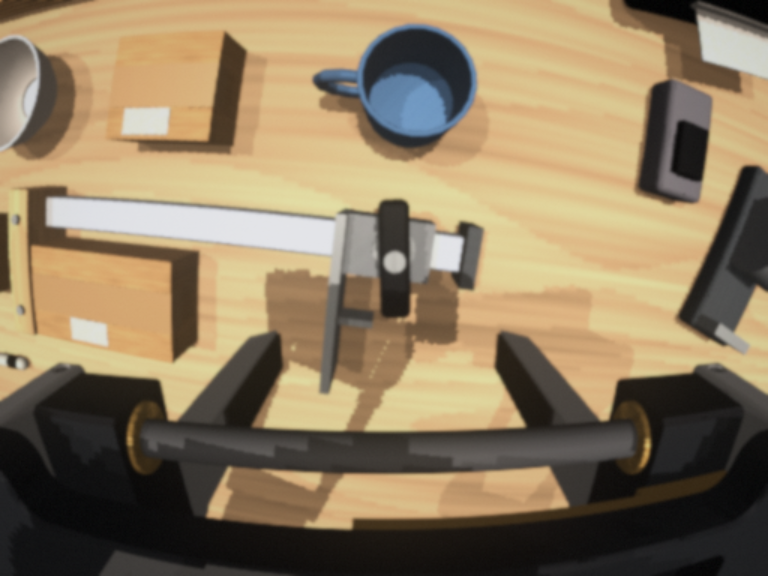

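Wrist view: knob screw at (395,261), bar ends at (395,200) and (395,317), plate from (340,212) to (326,391), and the lane carton's far end at x≈170–198, y≈250–360. The mug is clear of the rail.

```bash
cat >> h.py <<'E'
def wray(c,uv,z):
    K=c["camera_matrix"]; d=(np.array(uv)-K[:2,2])/K[0,0]; r=np.hypot(*d); s=np.sin(r)/r if r else 1
    v=np.array([d[0]*s,d[1]*s,np.cos(r)]); M=c["mount"]
    v=c["R"]@(M[:3,:3]@v); o=c["pos"]+c["R"]@M[:3,3]; return o+v*(z-o[2])/v[2]
E
python3 - <<'E'
from h import *
c=np.load("wrist1.npz")
W=lambda x,y,z: wray(c,((x+.5)/1.5-.5,(y+.5)/1.5-.5),z).round(4)
for n,a in dict(knob=(395,261,.109),kU=(395,200,.107),kL=(396,317,.107),plU=(338,212,.07),plL=(323,390,.07),railUL=(48,197,.035),railUR=(335,218,.035),railLL=(47,225,.035),railLR=(335,254,.035),blkU=(29,190,.065),blkL=(35,333,.065),capU=(472,223,.05),mug=(415,80,.095)).items(): print(n,W(*a))
import cv2
i=c["pixels"][155:245,10:150][:,:,::-1]; cv2.imwrite("pics/w1c.png",cv2.resize(i,None,fx=5,fy=5,interpolation=cv2.INTER_CUBIC))
E
```

```text
knob [ 0.565 -0.096  0.109]
kU [ 0.6034 -0.0913  0.107 ]
kL [ 0.5275 -0.1014  0.107 ]
plU [ 0.5888 -0.0525  0.07  ]
plL [ 0.4479 -0.0533  0.07  ]
railUL [0.581  0.2467 0.035 ]
railUR [ 0.5809 -0.0469  0.035 ]
railLL [0.553  0.2479 0.035 ]
railLR [ 0.5519 -0.0498  0.035 ]
blkU [0.5897 0.2456 0.065 ]
blkL [0.4493 0.2478 0.065 ]
capU [ 0.5916 -0.1531  0.05  ]
mug [ 0.6843 -0.0947  0.095 ]
```

View pics/w1c.png

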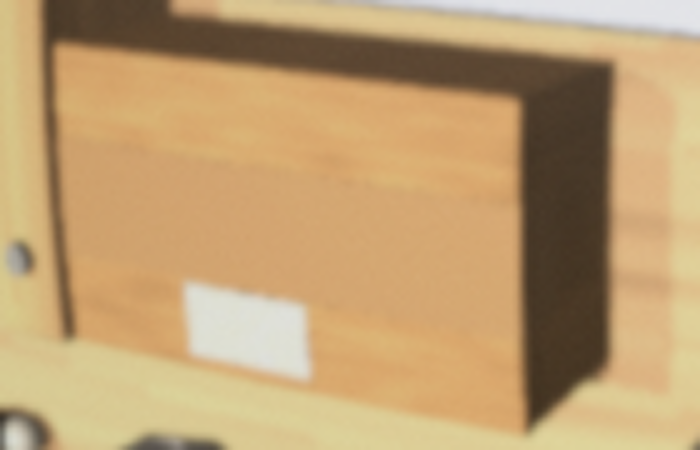

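The close crop shows the carton's top far edge from (522,95) to (526,432), with its near end at the block.

```bash
python3 - <<'E'
from h import *
c=np.load("wrist1.npz")
W=lambda x,y,z: wray(c,((x+.5)/5-.5+10,(y+.5)/5-.5+155),z).round(4)
print(W(522,97,.06),W(526,430,.06),W(610,66,.0),W(608,370,0.),W(53,42,.06),W(68,335,.06))
go([.566,-.096,.075],-82.9)
E
```

```text
[0.5363 0.0827 0.06  ] [0.4476 0.0836 0.06  ] [0.5339 0.085  0.    ] [0.4419 0.0852 0.    ] [0.537  0.2488 0.06  ] [0.4472 0.2528 0.06  ]
t 1.65 turn [-0.07  0.06 -0.19] shift [ 21.7   3.6 134.8] | pos [ 0.5441 -0.0951  0.2099] yaw -83.09 F [ 0.8 -0.4 -0.5] T [ 0.01  0.01 -0.02] gap 1.0 q6 1.15
```

```bash
python3 -m pendant '[[[0,0,0],[22,4,40],140],[[0,0,0],[22,4,70],140],[[0,0,0],[22,4,85],140],[[0,0,0],[22,4,105],140],[[0,0,0],[22,4,120],140],[[0,0,0],[22,4,130],140],[[0,0,0],[22,4,135],140],[[0,0,0],[22,4,135],140]]'; python3 -c "
from h import *
go([.566,-.096,.075],-82.9)"
```

```text
clock: 2.45
tool_pos: [0.5658, -0.0969, 0.0746]
ee_rot: [[0.993, 0.119, -0.002], [0.119, -0.993, 0.001], [-0.002, -0.001, -1.0]]
force: [-1.0, 0.1, -0.2]
finger_gap: 0.453
t 2.45 turn [-0.08  0.1  -0.25] shift [ 0.3 -0.9 -0.4] | pos [ 0.5658 -0.0969  0.0746] yaw -83.15 F [-1.   0.1 -0.2] T [-0.    0.01  0.03] gap 0.453 q6 1.16
```

Now I'll close on the bar.

```bash
python3 -m pendant '[[[0,0,0],[0,0,0],255],[[0,0,0],[0,0,0],255],[[0,0,0],[0,0,0],255],[[0,0,0],[0,0,0],255],[[0,0,0],[0,0,0],255],[[0,0,0],[0,0,0],255]]'; python3 -c "
from h import *
go([.566,-.096,.075],0)"
```

```text
clock: 3.05
tool_pos: [0.5662, -0.0962, 0.0752]
ee_rot: [[0.993, 0.119, -0.001], [0.119, -0.993, 0.002], [-0.001, -0.002, -1.0]]
force: [-0.0, 4.5, 4.9]
finger_gap: 0.215
t 3.05 turn [-1.300e-01 -5.000e-02 -8.314e+01] shift [-0.1 -0.2  0.2] | pos [ 0.5662 -0.0962  0.0752] yaw -83.14 F [-0.   4.5  4.9] T [0.7  0.07 0.2 ] gap 0.215 q6 1.16
```

The grip holds at 20 mm, as expected, so I'll turn anticlockwise.

```bash
python3 -m pendant '[[[0,0,-5],[0,0,0],255],[[0,0,-11],[0,0,0],255],[[0,0,-17],[0,0,0],255],[[0,0,-23],[0,0,0],255],[[0,0,-29],[0,0,0],255],[[0,0,-35],[0,0,0],255],[[0,0,-41],[0,0,0],255],[[0,0,-41],[0,0,0],255]]'; python3 -c "
from h import *
go([.566,-.096,.075],0)"
```

```text
clock: 3.85
tool_pos: [0.5659, -0.0957, 0.0752]
ee_rot: [[0.671, 0.741, -0.001], [0.741, -0.671, 0.003], [0.001, -0.003, -1.0]]
force: [-0.8, 4.1, 1.9]
finger_gap: 0.212
t 3.85 turn [ -0.14  -0.12 -42.16] shift [-0.2  0.2  0.2] | pos [ 0.5659 -0.0957  0.0752] yaw -42.16 F [-0.8  4.1  1.9] T [0.5  0.   0.21] gap 0.212 q6 0.44
```

```bash
python3 -m pendant '[[[0,0,-6],[0,0,0],255],[[0,0,-12],[0,0,0],255],[[0,0,-18],[0,0,0],255],[[0,0,-24],[0,0,0],255],[[0,0,-30],[0,0,0],255],[[0,0,-36],[0,0,0],255],[[0,0,-41],[0,0,0],255],[[0,0,-41],[0,0,0],255]]'; python3 -c "
from h import *
go([.566,.034,.075],-1)"
```

```text
clock: 4.65
tool_pos: [0.5655, -0.0956, 0.0752]
ee_rot: [[0.022, 1.0, -0.002], [1.0, -0.022, 0.003], [0.003, -0.002, -1.0]]
force: [-1.1, 2.4, 3.4]
finger_gap: 0.213
t 4.65 turn [-0.13 -0.16 -0.27] shift [129.6  -2.4   0.6] | pos [ 0.5655 -0.0956  0.0752] yaw -1.27 F [-1.1  2.4  3.4] T [0.35 0.05 0.16] gap 0.213 q6 -0.27
```

```bash
python3 -m pendant '[[[0,0,0],[8,0,0],255],[[0,0,0],[24,0,0],255],[[0,0,0],[42,-1,0],255],[[0,0,0],[60,-1,0],255],[[0,0,0],[78,-1,0],255],[[0,0,0],[94,-2,0],255],[[0,0,0],[105,-2,0],255],[[0,0,0],[110,-2,0],255]]'; python3 - <<'E'
from h import *
from rig import robot,optics
import cv2
go([.566,.034,.075],-1)
s=robot.read_state(); c=optics.capture("wrist")
np.savez("wrist2.npz",pos=s["tool_pos"],R=s["ee_rot"],**c)
cv2.imwrite("pics/wrist2.png",cv2.resize(c["pixels"][:,:,::-1],(768,576)))
E
```

```text
clock: 5.45
tool_pos: [0.5663, 0.0152, 0.0752]
ee_rot: [[0.022, 1.0, -0.002], [1.0, -0.022, 0.002], [0.002, -0.002, -1.0]]
force: [2.2, -3.3, -1.9]
finger_gap: 0.211
t 5.45 turn [-0.1  -0.12 -0.23] shift [18.8 -0.7  0.3] | pos [0.5663 0.0152 0.0752] yaw -1.23 F [ 2.2 -3.3 -1.9] T [-0.84 -0.34  0.06] gap 0.211 q6 -0.08
```

View pics/wrist2.png

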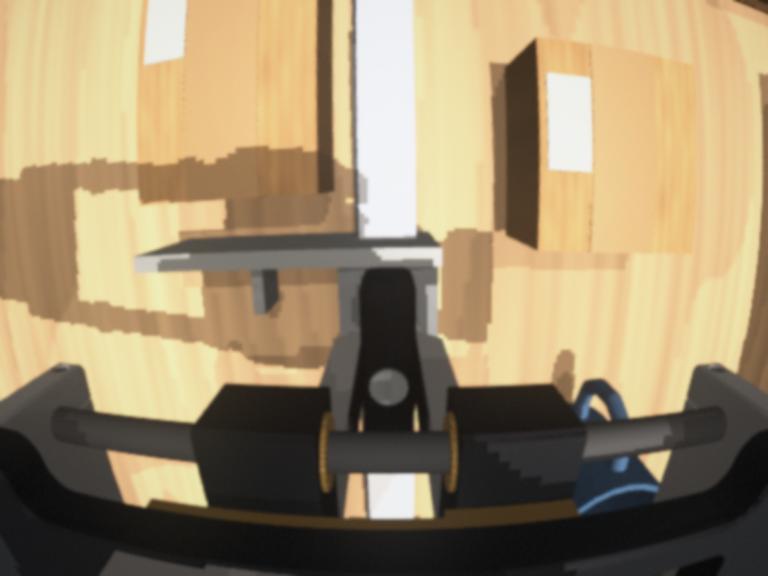

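The picture shows the stop now close to the carton. The carton's top far edge runs from (140,202) to (315,193), and the plate's top front edge is at y≈249.

```bash
python3 - <<'E'
from h import *
c=np.load("wrist2.npz")
W=lambda x,y,z: wray(c,((x+.5)/1.5-.5,(y+.5)/1.5-.5),z).round(4)
print("carton",W(145,201,.06),W(315,194,.06)); print("plate front",W(180,254,.07),W(320,248,.07),"back",W(180,267,.07),W(320,264,.07)); print("knob",W(389,387,.109))
g=cv2=None
p=c["pixels"].astype(int)
for col in (110,140,160,190): print(col,[int(v) for v in p[122:182,col].sum(1)//3])
E
```

```text
carton [0.4497 0.0859 0.06  ] [0.5348 0.083  0.06  ]
plate front [0.4723 0.0604 0.07  ] [0.5376 0.0604 0.07  ] back [0.4716 0.0545 0.07  ] [0.5372 0.0536 0.07  ]
knob [0.5657 0.0151 0.109 ]
110 [118, 116, 116, 118, 118, 117, 116, 117, 120, 117, 123, 143, 174, 190, 201, 204, 205, 205, 205, 205, 205, 206, 205, 205, 205, 206, 206, 206, 206, 206, 207, 206, 206, 206, 207, 206, 207, 206, 207, 207, 201, 181, 137, 98, 83, 80, 91, 128, 170, 185, 169, 141, 127, 125, 126, 124, 126, 126, 141, 174]
140 [118, 117, 117, 118, 117, 116, 116, 116, 116, 117, 123, 152, 186, 197, 199, 200, 199, 200, 200, 200, 200, 200, 200, 200, 201, 201, 199, 200, 200, 198, 186, 157, 142, 143, 141, 129, 105, 85, 77, 76, 76, 77, 75, 77, 77, 81, 96, 113, 119, 122, 121, 121, 121, 122, 122, 120, 121, 121, 120, 115]
160 [118, 119, 118, 117, 118, 118, 118, 117, 117, 117, 116, 116, 114, 114, 115, 114, 114, 114, 115, 114, 114, 114, 115, 114, 115, 114, 115, 114, 115, 122, 134, 140, 145, 143, 131, 103, 79, 74, 73, 73, 74, 74, 74, 73, 79, 91, 106, 117, 121, 121, 120, 120, 118, 120, 120, 120, 119, 118, 116, 114]
190 [112, 112, 112, 112, 109, 109, 111, 111, 111, 110, 111, 110, 113, 111, 112, 112, 111, 111, 112, 111, 110, 111, 111, 110, 112, 112, 111, 112, 118, 129, 138, 141, 137, 124, 97, 78, 72, 71, 72, 72, 73, 72, 70, 75, 90, 110, 118, 119, 120, 120, 120, 119, 120, 119, 121, 119, 118, 116, 114, 114]
```

Gap is about 23 mm by two measures: the plate front at y≈0.0604 and the carton at y≈0.084. I'll approach slowly.

```bash
python3 -m pendant '[[[0,0,0],[4,0,0],255],[[0,0,0],[9,0,0],255],[[0,0,0],[14,0,0],255],[[0,0,0],[18,0,0],255],[[0,0,0],[20,0,0],255],[[0,0,0],[20,0,0],255]]'; python3 -c "
from h import *
go([.566,.039,.075],-1)"
```

```text
clock: 6.1
tool_pos: [0.5665, 0.0363, 0.0752]
ee_rot: [[0.022, 1.0, -0.002], [1.0, -0.022, 0.004], [0.004, -0.002, -1.0]]
force: [0.9, -1.6, -1.4]
finger_gap: 0.212
t 6.1 turn [-0.13 -0.23 -0.25] shift [ 2.7 -0.5  0.3] | pos [0.5665 0.0363 0.0752] yaw -1.25 F [ 0.9 -1.6 -1.4] T [-0.54 -0.18  0.1 ] gap 0.212 q6 -0.04
```

```bash
for i in 1; do python3 -m pendant '[[[0,0,0],[0.5,0,0],255],[[0,0,0],[1,0,0],255],[[0,0,0],[1,0,0],255]]'; done; python3 -m pendant '[[[0,0,0],[0.5,0,0],255],[[0,0,0],[1,0,0],255],[[0,0,0],[1,0,0],255]]'; python3 - <<'E'
from h import *
from rig import robot,optics
import cv2
go([.566,.039,.075],-1)
s=robot.read_state(); c=optics.capture("wrist")
np.savez("wrist3.npz",pos=s["tool_pos"],R=s["ee_rot"],**c)
cv2.imwrite("pics/wrist3.png",cv2.resize(c["pixels"][110:200,80:230][:,:,::-1],None,fx=5,fy=5,interpolation=cv2.INTER_CUBIC))
E
```

```text
clock: 6.4
tool_pos: [0.5665, 0.0372, 0.0752]
ee_rot: [[0.022, 1.0, -0.002], [1.0, -0.022, 0.004], [0.004, -0.002, -1.0]]
force: [0.5, -2.7, -0.2]
finger_gap: 0.213
clock: 6.7
tool_pos: [0.5665, 0.0382, 0.0752]
ee_rot: [[0.022, 1.0, -0.002], [1.0, -0.022, 0.004], [0.004, -0.002, -1.0]]
force: [-0.2, -2.9, -0.9]
finger_gap: 0.211
t 6.7 turn [-0.13 -0.22 -0.25] shift [ 0.8 -0.5  0.2] | pos [0.5665 0.0382 0.0752] yaw -1.25 F [-0.2 -2.9 -0.9] T [-0.87 -0.22  0.13] gap 0.211 q6 -0.04
```

View pics/wrist3.png

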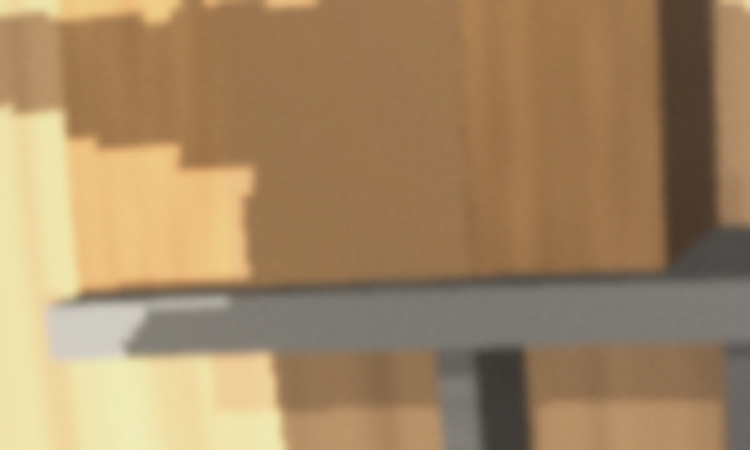

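The carton's top edge now meets the plate's dark front strip (y≈275–295), so the gap is about 1–2 mm. Force is still just sliding friction, about 3 N. I'll feel for contact.

```bash
python3 -m pendant '[[[0,0,0],[0.5,0,0],255],[[0,0,0],[1,0,0],255],[[0,0,0],[1,0,0],255]]' | grep -v rot;  python3 -m pendant '[[[0,0,0],[0.5,0,0],255],[[0,0,0],[1,0,0],255],[[0,0,0],[1,0,0],255]]'| grep -v rot
```

```text
clock: 7.05
tool_pos: [0.5665, 0.039, 0.0753]
force: [-0.6, -3.8, -2.3]
finger_gap: 0.213
clock: 7.35
tool_pos: [0.5665, 0.0395, 0.0752]
force: [-0.5, -5.3, -0.9]
finger_gap: 0.211
```

```bash
python3 -m pendant '[[[0,0,0],[0.5,0,0],255],[[0,0,0],[1,0,0],255],[[0,0,0],[1,0,0],255]]' | grep -v rot
```

```text
clock: 7.65
tool_pos: [0.5665, 0.0394, 0.0753]
force: [-0.2, -6.2, -0.7]
finger_gap: 0.211
```

Contact: the stop stalls at TCP y=0.0394, which puts its face at 0.0844, and the force has risen to 6 N. Now I'll tighten clockwise.

```bash
python3 -m pendant '[[[0,0,5],[0,0,0],255],[[0,0,11],[0,0,0],255],[[0,0,17],[0,0,0],255],[[0,0,23],[0,0,0],255],[[0,0,29],[0,0,0],255],[[0,0,35],[0,0,0],255],[[0,0,41],[0,0,0],255],[[0,0,41],[0,0,0],255]]'; python3 -c "
from h import *
go([.5665,.0394,.075],-83)"
```

```text
clock: 8.45
tool_pos: [0.5669, 0.0392, 0.0753]
ee_rot: [[0.673, 0.739, -0.002], [0.739, -0.673, 0.0], [-0.001, -0.001, -1.0]]
force: [0.0, -5.7, -1.9]
finger_gap: 0.208
t 8.45 turn [-0.06  0.08 40.68] shift [-0.1 -0.5  0.3] | pos [0.5669 0.0392 0.0753] yaw -42.32 F [ 0.  -5.7 -1.9] T [-1.05 -0.18 -0.16] gap 0.208 q6 0.69
```

```bash
python3 -m pendant '[[[0,0,6],[0,0,0],255],[[0,0,12],[0,0,0],255],[[0,0,18],[0,0,0],255],[[0,0,24],[0,0,0],255],[[0,0,30],[0,0,0],255],[[0,0,36],[0,0,0],255],[[0,0,41],[0,0,0],255],[[0,0,41],[0,0,0],255]]'; python3 -c "
from h import *
go([.5665,.0394,.075],-83)"
```

```text
clock: 9.25
tool_pos: [0.5671, 0.0388, 0.0753]
ee_rot: [[0.993, 0.115, -0.001], [0.115, -0.993, -0.0], [-0.001, 0.0, -1.0]]
force: [-0.1, -5.7, -1.6]
finger_gap: 0.214
t 9.25 turn [ 0.02  0.08 -0.4 ] shift [-0.6 -0.7  0.3] | pos [0.5671 0.0388 0.0753] yaw -83.4 F [-0.1 -5.7 -1.6] T [-1.03 -0.03 -0.04] gap 0.214 q6 1.4
```

```bash
python3 -m pendant '[[[0,0,3],[0,0,0],255],[[0,0,3],[0,0,0],255],[[0,0,3],[0,0,0],255]]' | grep -v rot; python3 -c "
from h import *
go([.5665,.0394,.075],-83)"; python3 -m pendant '[[[0,0,0],[0,1,0],255],[[0,0,0],[0,1,0],255]]' | grep -v rot;python3 -c "
from h import *
go([.5665,.0394,.075],-83)"
```

```text
clock: 9.55
tool_pos: [0.5673, 0.0388, 0.0753]
force: [0.5, -4.7, -1.1]
finger_gap: 0.215
t 9.55 turn [ 0.03  0.07 -3.3 ] shift [-0.7 -0.7  0.3] | pos [0.5673 0.0388 0.0753] yaw -86.3 F [ 0.5 -4.7 -1.1] T [-0.7  -0.13  0.6 ] gap 0.215 q6 1.45
clock: 9.75
tool_pos: [0.5672, 0.0387, 0.0753]
force: [0.1, -0.9, -0.6]
finger_gap: 0.214
t 9.75 turn [-0.07  0.07 -3.29] shift [-0.7 -0.7  0.3] | pos [0.5672 0.0387 0.0753] yaw -86.29 F [ 0.1 -0.9 -0.6] T [-0.15 -0.12  0.57] gap 0.214 q6 1.45
```

The end stop is reached (reaction torque 0.6 N m) and the stop doesn't give to a pull. Releasing and lifting.

```bash
python3 -m pendant '[[[0,0,-1.5],[0,0,0],200],[[0,0,-2],[0,0,0],140],[[0,0,-2],[0,0,0],140],[[0,0,-2],[0,0,0],140],[[0,0,-2],[0,0,-5],140],[[0,0,-2],[0,0,-25],140],[[0,0,-2],[0,0,-60],140],[[0,0,-2],[0,0,-100],140]]' | grep -v rot; python3 -m pendant '[[[0,0,0],[-30,0,-20],140],[[0,0,0],[-50,0,-40],140],[[0,0,0],[-50,0,-40],140],[[0,0,0],[-50,0,-40],140]]'|grep -v rot;  python3 - <<'E'
from h import *
from rig import robot,optics
import cv2
go([.566,.039,.075],-83)
s=robot.read_state(); c=optics.capture("wrist")
np.savez("wrist4.npz",pos=s["tool_pos"],R=s["ee_rot"],**c)
cv2.imwrite("pics/wrist4.png",cv2.resize(c["pixels"][:,:,::-1],(768,576)))
E
```

```text
clock: 10.55
tool_pos: [0.5664, 0.0389, 0.1757]
force: [0.5, 0.5, 0.4]
finger_gap: 0.451
clock: 10.95
tool_pos: [0.5173, 0.034, 0.2165]
force: [0.6, 1.3, 0.2]
finger_gap: 0.451
t 10.95 turn [-0.13  0.08 -1.32] shift [4.910e+01 1.000e-01 1.414e+02] | pos [0.5173 0.034  0.2165] yaw -84.33 F [0.6 1.3 0.2] T [-0.01  0.02  0.01] gap 0.451 q6 1.4
```

View pics/wrist4.png

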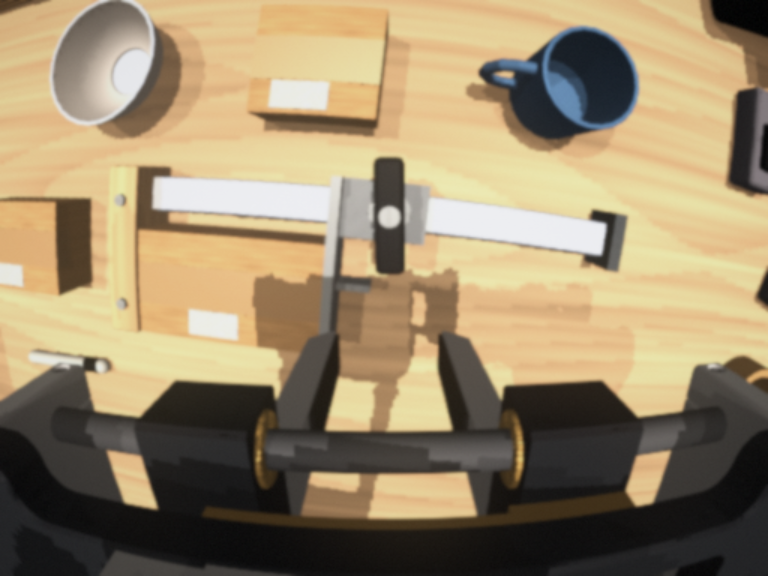

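The plate (x≈328–340) stands against the carton, the carton's near end is at the block (x≈138), and the bar lies across the rail from (390,158) to (390,273). Nothing else appears to have moved. One numeric check follows, then I'll hand in.

```bash
python3 - <<'E'
from h import *
from rig import finish_job
c=np.load("wrist4.npz")
W=lambda x,y,z: wray(c,((x+.5)/1.5-.5,(y+.5)/1.5-.5),z)
u,l=W(390,159,.107),W(390,272,.107); k=W(389,217,.109)
print("knob",k.round(4),"angle",np.arctan2(-(l-u)[0],-(l-u)[1]).round(3)) 
f=W(328,185,.07)[1]; b=W(137,170,.065)[1]; print("face",f.round(4),W(321,325,.07)[1].round(4),"block",b.round(4),W(137,325,.065)[1].round(4),"dist",(b-f).round(4))
print(finish_job())
E
```

```text
knob [0.5653 0.0392 0.109 ] angle 1.471
face 0.0854 0.0831 block 0.2487 0.2505 dist 0.1633
the job is handed in; nothing more can be done
None
```

The stop is set to the 165 mm carton in the lane and locked there, and the job is handed in at about 11 s of the 42 s. I get no verdict back, so success rests on the checks below.

I gripped the T-bar and turned the knob from tight to about 0.02 rad. I then slid the stop about 135 mm until it stalled lightly against the carton, with about 6 N at the wrist, of which about 3 N was sliding friction. Finally I turned the knob back to its end stop, released it and lifted clear.

| Check | Result |
|---|---|
| Knob at the end stop | Bar measured at about 1.47 rad in the last image (full tight is 1.45); reaction torque 0.6 N m when turned further |
| Stop locked | Did not move when I pulled it gently back |
| Plate against carton | Plate face measured about 163–167 mm from the block, for a carton of 165 mm |
| Robot clear | Wrist force back to about zero |
| Other things on the bench | No visible disturbance in the last wrist view; the tape dispenser was out of frame there, and the scanner and tape roll only partly in it |

- **Disagreement:** the camera measurements differed from each other by 2–3 mm, which is about the calibration tolerance. The felt contact put the plate face at y = 0.0844 m, against 0.0842 m for the carton face seen from the wrist camera.
- **Settling:** the tool moved back about 0.6 mm during tightening, which is well inside the 3 mm limit.

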